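Jars and stamp back into their own holders

TASK

At the lettering table each thing was put back into the wrong wooden holder: the glass rinse jar is perched on the stamp's holder, the seal stamp stands in the ink jar's holder and the capped ink jar in the rinse jar's holder. Put all three right, each standing upright and fully down in the well made for it (widest well for the rinse jar, middle one for the ink jar, narrow tall one for the stamp); the cork coaster is free if you need to park one on the way. The rinse jar is half full, so keep it upright, drop nothing, and leave the eraser, wax stick and spare cap where they lie.

Things in the scene. Friction and masses are not known exactly. Their poses are not given: they have to be found in the camera images.
- rinse_jar: Open clear glass jar, half full of water, 65 mm across (sides upright, grip them), 81 mm tall, flat bottom 62 mm across, about 0.19 kg. Origin: centre of its underside; z along its axis, up. At the start it is perched on top of stamp_holder.
- ink_jar: Small ink jar with a black screw cap, shut tight: 35 mm tall, glass foot 41 mm across, cap 46 mm across from 19 mm to 35 mm above the underside (grip the cap). About 0.055 kg. Origin: centre of its underside; z up. At the start it stands loose on the floor of jar_holder's well, off centre.
- seal_stamp: Wax-seal stamp standing upright on its brass die: 90 mm tall; die 24 mm across and 24 mm high, above it a brown turned wooden grip up to 28 mm across (grip it 45 to 85 mm above the underside). About 0.075 kg. Origin: centre of the die's underside; z up. At the start it stands loose on the floor of ink_holder's well, off centre.
- jar_holder: Turned wooden holder, fixed on the table: a round block on a wider round foot, one round well in the middle. Origin: centre of its underside, on the table; z up. The widest one, for the rinse jar: foot 108 mm across and 9 mm high, block 95 mm across, 18 mm tall in all; well 73 mm across, widening to 81 mm over the top 4 mm; well floor 6 mm above the table.
- ink_holder: Turned wooden holder, fixed on the table: a round block on a wider round foot, one round well in the middle. Origin: centre of its underside, on the table; z up. The middle one, for the ink jar: foot 84 mm across and 9 mm high, block 69 mm across, 18 mm tall in all; well 49 mm across, widening to 57 mm over the top 4 mm; well floor 6 mm above the table.
- stamp_holder: Turned wooden holder, fixed on the table: a round block on a wider round foot, one round well in the middle. Origin: centre of its underside, on the table; z up. The narrow tall one, for the seal stamp: foot 76 mm across and 9 mm high, block 54 mm across, 28 mm tall in all; well 34 mm across, widening to 40 mm over the top 3 mm; well floor 6 mm above the table.
- cork_coaster: Plain round cork coaster, 96 mm across, 5 mm thick, fast on the table, empty at the start: free for parking a thing. Origin: centre of its underside, on the table.
- eraser: Bystander: white eraser in a blue sleeve, 23 x 58 x 13 mm, long side along its y. Origin: centre of its underside.
- wax_stick: Bystander: dark red stick of sealing wax, 11 x 85 x 11 mm, long side along its y. Origin: centre of its underside.
- spare_cap: Bystander: loose black jar cap lying on the table, 46 mm across, 16 mm high. Origin: centre of its underside.
There are look-alikes about, which are no part of the job. What is shaped like the rinse_jar but yellow is not meant.

How it is judged:
At the end, for the whole second after the job is handed in: Rinse jar in jar_holder, ink jar in ink_holder and seal stamp in stamp_holder: each within 9 mm of its well's axis, its underside less than 10 mm above the table-level underside of the holder (that is, down on the well floor, which is at 6 mm), upright within 0.12 rad, at rest and released (horizontal distance between rinse_jar and jar_holder below 0.009 m and z of rinse_jar in the frame of jar_holder below 0.01 m and angle between each of rinse_jar, ink_jar, seal_stamp's own z axis and vertical below 0.12 rad and linear speed of each of rinse_jar, ink_jar, seal_stamp below 0.02 m/s and contact force between the fingers and rinse_jar below 0.1 N and horizontal distance between ink_jar and ink_holder below 0.009 m and z of ink_jar in the frame of ink_holder below 0.01 m and contact force between the fingers and ink_jar below 0.1 N and horizontal distance between seal_stamp and stamp_holder below 0.009 m and z of seal_stamp in the frame of stamp_holder below 0.01 m and contact force between the fingers and seal_stamp below 0.1 N); the robot touches nothing.
It fails at once if the eraser, wax stick or spare cap is shoved aside (more than 20 mm) (distance of any of eraser, wax_stick, spare_cap from where it was at the start of the episode above 0.02 m).
It fails at once if the rinse jar is tipped so far that its water spills (more than 30 degrees) (angle between rinse_jar's own z axis and vertical above 0.52 rad).
It fails at once if the rinse jar, ink jar or seal stamp is dropped (falls free more than about 25 mm) ((linear speed of rinse_jar above 0.7 m/s and contact force between the fingers and rinse_jar below 0.05 N) or (linear speed of ink_jar above 0.7 m/s and contact force between the fingers and ink_jar below 0.05 N) or (linear speed of seal_stamp above 0.7 m/s and contact force between the fingers and seal_stamp below 0.05 N)).
It also fails if it takes over 104 s, if anything falls off the work surface, if the arm or the gripper's body presses on something with over 40 N, if the wrist force passes 120 N, or if a joint passes its speed limit or range.

ROBOT

A 7-joint arm with a two-finger parallel gripper is mounted at the origin on a cart in front of the work surface, level with it; the furniture and walls round the work are solid. World frame = base frame: x ahead of the robot, y to its left, z up, the work surface at z = 0. Lengths are in m, angles in rad, forces in N, time in s.
With the tool pointing down it reaches from about 0.425 to 0.875 m from the base axis. Payload 4.7 kg.
Tool frame: the origin (TCP) lies midway between the tips of the shut fingers; the grasp point (between the pads) lies 19 mm behind it; z points along the fingers, y is the line along which they close (so a half turn about z gives the same grasp; the last joint's range is limited). The gripper opens to 87 mm and grips with 3 to 60 N. Pads are 19 mm wide; open, the fingers measure 117 mm over their backs; the gripper's body (75 mm by 190 mm) begins 51 mm behind the grasp point.
Start: joints at [-1.198, 0.321, -0.07, 1.45, 0.023, 1.371, -0.057], TCP at [0.228, 0.609, 0.223] pointing down, gripper open.
Joint ranges: [-2.86, 2.86], [-0.3, 2.09], [-1.38, 1.24], [0.06, 2.45], [-1.56, 4.7], [0.09, 2.05], [-2.69, 2.69]. Speed limits (rad/s): [2.57, 2.57, 3.14, 3.14, 3.14, 3.14, 3.14].

INTERFACE

Orientations are given as a rotation vector (axis times angle).
In Python, from bench import ctrl gives the robot as it stands. The module is installed in compiled form; this text tells all that it offers.
- The arm moves only by the shell command python3 -m handwheel 'ROWS' [FORCE]. ROWS is JSON, a list of rows, each a list of 7 numbers: the finger opening in m, from 0 to 0.087, then the shift along the tool's x, y, z in m, then the turn, a rotation vector about the tool's x, y, z in degrees. A call has 1 to 12 rows; each row shifts and turns the commanded pose from where the row before left it, along the tool's axes as they then stand; what a row does not reach is not made up. A row lasts 1/8 s, in which the tool goes at most 62.5 mm and 10.7 degrees, less where a joint would pass 70% of its speed; a pose out of reach is approached as far as the arm can. A call is refused whole if a number of a shift passes 0.0625 or a number of a turn 10.7, either way. A call with a gripper value outside its range is refused whole. The fingers move at their own pace and stop on an object; FORCE is the grip in N (left out, the last holds). Time passes only in rows, so rows that do not move let the fingers close. It gives the time, the measured TCP pose, the force, the opening and the grip force at its end, in the units of the state.
- ctrl.get_state(): the state, without advancing time (a new reading comes with each control period).
- ctrl.get_image(name): name is "scene" or "top" or "wrist"; returns (picture, depth): 384x512x3 uint8, blue, green, red; 384x512 float32, m along the optical axis (not along the pixel's ray), 0 where there is no reading.
- ctrl.camera_info(name): a dict with "intrinsics" (3x3 intrinsics, pixels), "R" (3x3) and "t" (3): a world point X has camera coordinates R X + t. Camera axes: x right, y down, z forward; pixel columns grow to the right and rows downward; lengths in m; the calibration is good to about 2 mm. A picture is of the moment at which its call begins: read the wrist's pose just before it. camera_info takes no time and is no camera call; for the wrist camera it gives the pose at the moment of the call.
- ctrl.close_job(): hands the job in; it is judged then, once.
The state is a dict: "time": time; "joint_positions": joint angles; "qd": joint speeds; "joint_torque": joint torques, N m; "position": TCP position; "tool_rot": TCP orientation; "ft_force": force on the tool from outside, world axes, zero at the start; "torque": the same for the moment, N m; "grip_width": opening from 0.0 (shut) to 1.0 (fully open); "grip_force": force on a finger pad.
Only numpy, scipy, OpenCV 4.12 (cv2) and the standard library are available. Lean on these libraries where they do the work, as an engineer would, in place of code of your own. Each camera call takes 0.05 s, during which the arm holds its last target. There are 200 camera calls.

## Working session

There is one attempt and no reset: what is moved stays moved. The work goes in short steps, Python scripts to look and compute and a shell command to move; the robot and the scene stay as the last step left them, time stands still between calls to the robot, and variables do not carry over. Pictures are saved under pics/ and viewed, at most 14 in all, crops included, and the job is handed in when it is done.

```bash
mkdir -p pics
python3 - <<'E'
from bench import ctrl
import cv2,numpy as np
np.set_printoptions(precision=4,suppress=True)
s=ctrl.get_state();print(s)
for n in("scene","top"):
    im,d=ctrl.get_image(n);cv2.imwrite(f"pics/{n}0.png",im);np.savez(f"{n}0.npz",im=im,d=d)
    print(n,ctrl.camera_info(n))
E
```

```text
{'time': 0.0, 'joint_positions': array([-1.1979,  0.3218, -0.0701,  1.4517,  0.0226,  1.3708, -0.0569]), 'qd': array([ 0.0011,  0.0005,  0.0005,  0.0013, -0.0012, -0.0003,  0.0003]), 'joint_torque': array([ -0.0002, -49.1294,  -0.4038, -31.2519,  -0.0638,   0.044 ,
         0.0002]), 'position': array([0.2281, 0.6081, 0.2215]), 'tool_rot': array([-0.5605, -3.0909,  0.003 ]), 'ft_force': array([-0.4559,  0.2704,  0.5974]), 'torque': array([0.0342, 0.034 , 0.0187]), 'grip_force': 0.0, 'grip_width': 1.0027138238982851}
scene {'intrinsics': array([[409.4933,   0.    , 251.8865],
       [  0.    , 409.4933, 196.3977],
       [  0.    ,   0.    ,   1.    ]]), 'R': array([[ 0.8523, -0.5228,  0.0175],
       [-0.3903, -0.658 , -0.644 ],
       [ 0.3482,  0.542 , -0.7649]]), 't': array([-0.4208,  0.3678,  0.6928])}
top {'intrinsics': array([[499.2636,   0.    , 261.5443],
       [  0.    , 499.2636, 194.5477],
       [  0.    ,   0.    ,   1.    ]]), 'R': array([[-0.0156, -0.9999, -0.0043],
       [-0.9908,  0.0161, -0.1341],
       [ 0.1341,  0.0021, -0.991 ]]), 't': array([0.1519, 0.5703, 0.9682])}
```

View pics/scene0.png

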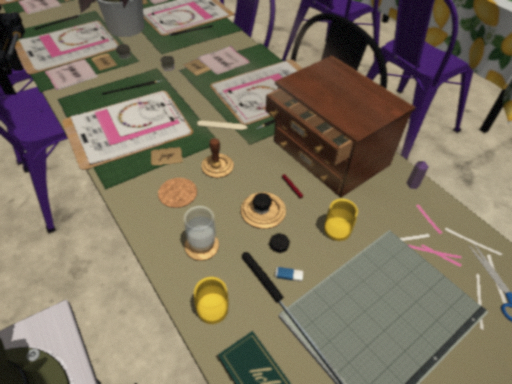

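View pics/top0.png

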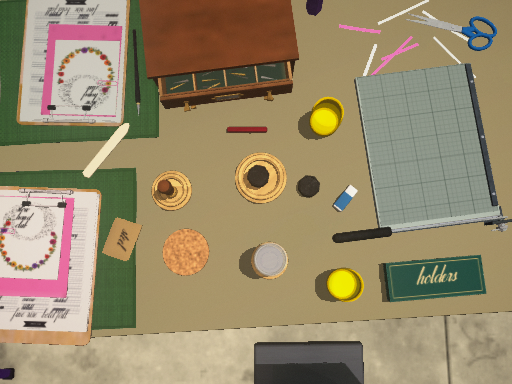

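The scene view shows the rinse jar on the stamp holder at (200,235), stamp at (215,155), ink jar at (262,202) and the coaster at (178,192). In the top view they are at (269,260), (171,190), (258,176) and (186,252). The bystanders in the top view are the cap (308,186), eraser (345,197) and wax stick (247,129). The yellow cups are decoys.

```bash
cat > h.py <<'E'
import numpy as np,cv2
np.set_printoptions(precision=4,suppress=True)
def world(d,ci):
    K,R,t=ci["intrinsics"],ci["R"],ci["t"]
    v,u=np.mgrid[:d.shape[0],:d.shape[1]]
    c=np.stack([(u-K[0,2])/K[0,0]*d,(v-K[1,2])/K[1,1]*d,d],-1)
    return (c-t)@R
def ray(u,v,z,ci):
    K,R,t=ci["intrinsics"],ci["R"],ci["t"]
    o=-R.T@t; r=R.T@np.linalg.inv(K)@[u,v,1]
    return o+r*(z-o[2])/r[2]
def circ(P):
    """enclosing circle of xy points"""
    (x,y),r=cv2.minEnclosingCircle(P[:,:2].astype(np.float32)); return np.array([x,y,r*2])
E
python3 - <<'E'
from bench import ctrl
from h import *
seeds=dict(ink_h=(171,190,.018),jar_h=(261,177,.018),stamp_h=(269,260,.028),coaster=(186,252,.005),cap=(308,186,.016),eraser=(345,197,.013),wax=(247,129,.011),y1=(325,117,.08),y2=(344,285,.08))
ci=ctrl.camera_info("top")
W={}
for n in("top","scene"):
    f=np.load(n+"0.npz");W[n]=world(f["d"],ctrl.camera_info(n)).reshape(-1,3);W[n]=W[n][f["d"].ravel()>0]
for k,(u,v,z) in seeds.items():
    c=ray(u,v,z,ci);print(k,"ray",c)
    for n in W:
        P=W[n];P=P[np.hypot(*(P[:,:2]-c[:2]).T)<.065]
        print("  ",n,len(P),end=" ")
        for lo,hi in((.003,.007),(.0065,.0115),(.015,.021),(.025,.031),(.036,.046),(.05,.09),(.09,.13)):
            Q=P[(P[:,2]>lo)&(P[:,2]<hi)]
            if len(Q)>12: print(f"[{lo}-{hi}] n{len(Q)}",circ(Q),"med",np.median(Q,0),end=" ")
        print()
E
```

```text
ink_h ray [0.588  0.3295 0.018 ]
   top 2982 [0.003-0.007] n295 [0.5879 0.3294 0.1299] med [0.5831 0.3252 0.0048] [0.0065-0.0115] n374 [0.584  0.3289 0.0946] med [0.5848 0.323  0.0089] [0.015-0.021] n358 [0.5893 0.3329 0.0728] med [0.5834 0.3269 0.0178] [0.036-0.046] n18 [0.5829 0.3287 0.0188] med [0.5815 0.3241 0.0404] [0.05-0.09] n50 [0.5854 0.3311 0.0288] med [0.5783 0.3227 0.0836] [0.09-0.13] n123 [0.5858 0.3307 0.0242] med [0.5851 0.3303 0.0937] 
   scene 1495 [0.003-0.007] n122 [0.5826 0.3312 0.1021] med [0.5839 0.3202 0.0054] [0.0065-0.0115] n190 [0.5865 0.3279 0.0839] med [0.578  0.3161 0.0087] [0.015-0.021] n165 [0.5865 0.328  0.0703] med [0.5796 0.3236 0.017 ] [0.036-0.046] n23 [0.5825 0.3285 0.0189] med [0.5798 0.3237 0.0408] [0.05-0.09] n108 [0.5835 0.3274 0.0263] med [0.5789 0.3209 0.0757] [0.09-0.13] n53 [0.5834 0.3293 0.0248] med [0.5822 0.3267 0.0934] 
jar_h ray [0.6121 0.1434 0.018 ]
   top 2939 [0.003-0.007] n460 [0.6127 0.1442 0.1283] med [0.6084 0.1371 0.0053] [0.0065-0.0115] n562 [0.6135 0.1445 0.1084] med [0.606  0.1409 0.0085] [0.015-0.021] n541 [0.6132 0.1449 
[... 4010 characters left out ...]
 0.08  ]
   top 3210 [0.003-0.007] n81 [ 0.3931 -0.0102  0.1286] med [0.3943 0.0032 0.0036] [0.036-0.046] n462 [ 0.3928 -0.0144  0.0638] med [ 0.3924 -0.0206  0.0442] [0.05-0.09] n380 [ 0.3928 -0.0151  0.0647] med [ 0.3939 -0.0072  0.0786] 
   scene 3092 [0.003-0.007] n29 [ 0.392  -0.0123  0.1216] med [ 0.3775 -0.0417  0.0043] [0.0065-0.0115] n25 [ 0.3854 -0.0267  0.059 ] med [ 0.3815 -0.0451  0.0094] [0.015-0.021] n33 [ 0.3853 -0.03    0.0571] med [ 0.3812 -0.0452  0.0184] [0.025-0.031] n36 [ 0.3849 -0.0275  0.06  ] med [ 0.3768 -0.0445  0.0276] [0.036-0.046] n425 [ 0.3892 -0.0173  0.0658] med [ 0.3921 -0.0091  0.044 ] [0.05-0.09] n624 [ 0.3895 -0.0177  0.065 ] med [ 0.3881 -0.0273  0.0693]
```

```bash
cat >> h.py <<'E'
from scipy.spatial.transform import Rotation as Ro
def go(x,y,z,yaw=None):
    """print tool-frame shift (mm) to TCP x,y,z and turn (deg) to point straight down (yaw = closing axis, deg from world x)"""
    from bench import ctrl
    s=ctrl.get_state();R=Ro.from_rotvec(s["tool_rot"]);M=R.as_matrix()
    a=np.arctan2(M[1,1],M[0,1]) if yaw is None else np.radians(yaw)
    T=np.column_stack([[np.sin(a),-np.cos(a),0],[np.cos(a),np.sin(a),0],[0,0,-1]])
    if np.linalg.det(T)<0: T[:,0]*=-1
    print("t %.2f"%s["time"],"at",s["position"],"yaw",round(np.degrees(np.arctan2(M[1,1],M[0,1])),1),"shift mm",(M.T@(np.array([x,y,z])-s["position"])*1e3).round(1),"turn",(Ro.from_matrix(M.T@T).as_rotvec()*57.3).round(2),"ft",s["ft_force"],"grip",s["grip_width"]*87,s["grip_force"])
E
python3 -c "
from h import *
go(.4421,.128,.140)"
```

```text
t 0.10 at [0.2281 0.6081 0.2216] yaw 69.4 shift mm [-368.9 -374.3   82.3] turn [-0.1  0.   0. ] ft [1.4517 0.0329 0.3829] grip 87.00579797486513 0.0
```

```bash
python3 -m handwheel '[[0.087,-0.0307,-0.0312,0,0,0,0],[0.087,-0.0307,-0.0312,0,0,0,0],[0.087,-0.0307,-0.0312,0,0,0,0],[0.087,-0.0307,-0.0312,0,0,0,0],[0.087,-0.0307,-0.0312,0,0,0,0],[0.087,-0.0307,-0.0312,0,0,0,0],[0.087,-0.0307,-0.0312,0,0,0,0],[0.087,-0.0307,-0.0312,0,0,0,0],[0.087,-0.0307,-0.0312,0,0,0,0],[0.087,-0.0307,-0.0312,0,0,0,0],[0.087,-0.0307,-0.0312,0,0,0,0],[0.087,-0.0307,-0.0312,0,0,0,0]]' 15 && python3 -m handwheel '[[0.087,0,0,0,0,0,0],[0.087,0,0,0,0,0,0]]'
python3 - <<'E'
from h import *
from bench import ctrl
go(.4421,.128,.140)
ci=ctrl.camera_info("wrist");im,d=ctrl.get_image("wrist");cv2.imwrite("pics/w1.png",im)
P=world(d,ci).reshape(-1,3)[d.ravel()>0]
P=P[np.hypot(P[:,0]-.442,P[:,1]-.128)<.05]
for lo,hi in((.003,.007),(.0065,.0115),(.025,.031),(.05,.09),(.098,.112)):
    Q=P[(P[:,2]>lo)&(P[:,2]<hi)]
    if len(Q)>12: print(lo,hi,len(Q),circ(Q))
E
```

```text
time: 1.6
position: [0.4419, 0.1273, 0.2223]
tool_rot: [-0.56, -3.091, -0.0]
ft_force: [-0.1, -0.5, 0.4]
grip_width: 0.996
grip_force: 0.0
time: 1.85
position: [0.4413, 0.1294, 0.2223]
tool_rot: [-0.56, -3.091, -0.001]
ft_force: [0.8, 0.9, -0.5]
grip_width: 0.996
grip_force: 0.0
t 1.85 at [0.4413 0.1294 0.2223] yaw 69.5 shift mm [-1.3 -1.  82.3] turn [ 0.01 -0.05  0.  ] ft [ 0.8333  0.8565 -0.4576] grip 86.6647682807634 0.0
0.003 0.007 67 [0.4413 0.1294 0.0763]
0.0065 0.0115 673 [0.439  0.1305 0.0757]
0.05 0.09 2641 [0.4413 0.1293 0.0646]
0.098 0.112 1115 [0.4428 0.1288 0.0613]
```

View pics/w1.png

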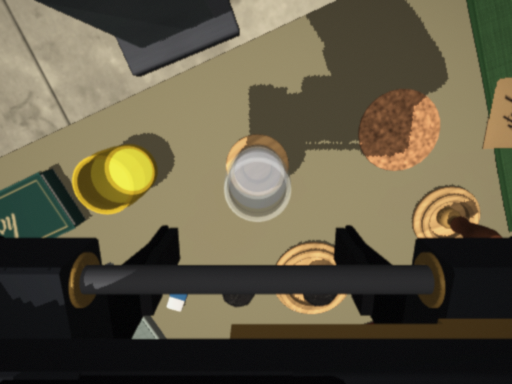

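The wrist view shows the jar in the middle of the frame at (257,185) on the stamp holder, and it agrees with the positions measured from the fixed cameras. I'll descend and grip.

```bash
python3 -m handwheel '[[0.087,-0.001,-0.001,0.03,0,0,0],[0.087,0,0,0.035,0,0,0],[0.087,0,0,0.035,0,0,0],[0.087,0,0,0.035,0,0,0],[0.087,0,0,0.025,0,0,0],[0.087,0,0,0.008,0,0,0],[0.087,0,0,0,0,0,0],[0.05,0,0,0,0,0,0],[0.05,0,0,0,0,0,0],[0.05,0,0,0,0,0,0],[0.05,0,0,0,0,0,0],[0.05,0,0,0,0,0,0]]' 15 && python3 -c "
from h import *
go(.4605,.2996,.054)"
```

```text
time: 3.4
position: [0.443, 0.1279, 0.0552]
tool_rot: [0.56, 3.09, 0.002]
ft_force: [0.4, -0.2, 4.4]
grip_width: 0.733
grip_force: 14.9
t 3.40 at [0.443  0.1279 0.0552] yaw 69.4 shift mm [ 43.9 166.9   1.4] turn [ 0.08  0.05 -0.  ] ft [ 0.4287 -0.1941  4.4489] grip 63.81307748888702 14.938340208755108
```

```bash
python3 -m handwheel '[[0.05,0,0,-0.006,0,0,0],[0.05,0,0,-0.010,0,0,0],[0.05,0,0,-0.010,0,0,0],[0.05,0,0,0,0,0,0],[0.05,0.003,0.012,0,0,0,0],[0.05,0.006,0.023,0,0,0,0],[0.05,0.008,0.031,0,0,0,0],[0.05,0.009,0.034,0,0,0,0],[0.05,0.008,0.031,0,0,0,0],[0.05,0.006,0.023,0,0,0,0],[0.05,0.004,0.013,0,0,0,0],[0.05,0,0,0,0,0,0]]'
python3 - <<'E'
from h import *
from bench import ctrl
go(.4605,.2996,.032)
for n in("top","scene"):
    im,d=ctrl.get_image(n);cv2.imwrite(f"pics/{n}1.png",im)
    P=world(d,ctrl.camera_info(n)).reshape(-1,3)
    for nm,c,lo,hi in(("stamp_h",(.4405,.129),.022,.031),("stamp_h foot",(.4405,.129),.0065,.0115),("jar low",(.4605,.2996),.028,.06)):
        Q=P[(np.hypot(P[:,0]-c[0],P[:,1]-c[1])<.045)&(P[:,2]>lo)&(P[:,2]<hi)]
        print(n,nm,len(Q),circ(Q) if len(Q)>5 else "")
E
```

```text
time: 4.9
position: [0.4595, 0.2997, 0.0803]
tool_rot: [-0.559, -3.091, 0.001]
ft_force: [-1.6, -0.4, -2.1]
grip_width: 0.732
grip_force: 15.0
t 4.90 at [0.4595 0.2997 0.0803] yaw 69.5 shift mm [-1.   0.2 48.3] turn [-0.03 -0.01 -0.  ] ft [-1.5651 -0.406  -2.1375] grip 63.64451514194761 14.97989501884149
top stamp_h 330 [0.4418 0.1295 0.054 ]
top stamp_h foot 480 [0.4418 0.1297 0.0759]
top jar low 0 
scene stamp_h 268 [0.4386 0.1274 0.0557]
scene stamp_h foot 301 [0.4391 0.1274 0.0762]
scene jar low 34 [0.4528 0.2873 0.0578]
```

```bash
python3 -m handwheel '[[0.05,0,0,0.015,0,0,0],[0.05,0,0,0.015,0,0,0],[0.05,0,0,0.010,0,0,0],[0.05,0,0,0.004,0,0,0],[0.05,0,0,0.002,0,0,0],[0.05,0,0,0.001,0,0,0],[0.05,0,0,0,0,0,0]]' && python3 -c "
from h import *
go(.4605,.2996,.032)"
```

```text
time: 5.88
position: [0.46, 0.2994, 0.0339]
tool_rot: [0.56, 3.091, 0.001]
ft_force: [0.1, 0.5, -1.0]
grip_width: 0.734
grip_force: 15.0
t 5.88 at [0.46   0.2994 0.0339] yaw 69.4 shift mm [-0.4  0.3  1.9] turn [ 0.03  0.02 -0.  ] ft [ 0.1148  0.4948 -1.0134] grip 63.897905981214265 14.979804268150474
```

```bash
python3 -m handwheel '[[0.05,0,0,0.001,0,0,0],[0.05,0,0,0.001,0,0,0],[0.05,0,0,0.0005,0,0,0],[0.05,0,0,0,0,0,0]]' && python3 -m handwheel '[[0.07,0,0,0,0,0,0],[0.087,0,0,0,0,0,0],[0.087,0,0,0,0,0,0],[0.087,0,0,0,0,0,0]]' && python3 -c "
from h import *
go(.4605,.2996,.160)
from bench import ctrl
s=ctrl.get_state();print(s['position'])"
```

```text
time: 6.38
position: [0.46, 0.2994, 0.0323]
tool_rot: [0.56, 3.091, 0.001]
ft_force: [-2.4, -1.7, 5.1]
grip_width: 0.736
grip_force: 14.9
time: 6.88
position: [0.4598, 0.2992, 0.031]
tool_rot: [0.561, 3.091, 0.0]
ft_force: [-0.1, 0.0, -0.2]
grip_width: 0.984
grip_force: 0.0
t 6.88 at [0.4598 0.2992 0.031 ] yaw 69.4 shift mm [  -0.6    0.6 -129. ] turn [ 0.  0. -0.] ft [-0.0913  0.0414 -0.15  ] grip 85.64135580532687 0.0
[0.4598 0.2992 0.031 ]
```

```bash
python3 -m handwheel '[[0.087,0,0,-0.020,0,0,0],[0.087,0,0,-0.050,0,0,0],[0.087,0,0,-0.050,0,0,0],[0.087,0,0,-0.015,0,0,0],[0.087,-0.015,0.010,0,0,0,0],[0.087,-0.038,0.026,0,0,0,0],[0.087,-0.038,0.026,0,0,0,0],[0.087,-0.015,0.010,0,0,0,0],[0.087,0,0,0,0,0,0],[0.087,0,0,0,0,0,0]]'
python3 - <<'E'
from h import *
from bench import ctrl
go(.5846,.3296,.052)
ci=ctrl.camera_info("wrist");im,d=ctrl.get_image("wrist");cv2.imwrite("pics/w2.png",im)
P=world(d,ci).reshape(-1,3)[d.ravel()>0]
for nm,c,rad,lo,hi in(("inkh foot",(.5875,.329),.046,.0065,.0115),("inkh top",(.5875,.329),.04,.015,.021),("stamp",(.585,.33),.03,.06,.12),("stamp low",(.585,.33),.03,.03,.06),("jar",(.46,.30),.04,.05,.1)):
    Q=P[(np.hypot(P[:,0]-c[0],P[:,1]-c[1])<rad)&(P[:,2]>lo)&(P[:,2]<hi)]
    print(nm,len(Q),circ(Q) if len(Q)>5 else "")
E
```

```text
time: 8.12
position: [0.5832, 0.3292, 0.1652]
tool_rot: [-0.56, -3.09, 0.002]
ft_force: [-0.2, 1.4, -0.5]
grip_width: 0.998
grip_force: 0.0
t 8.12 at [0.5832 0.3292 0.1652] yaw 69.5 shift mm [ -1.4   1.  113.2] turn [-0.08 -0.08 -0.  ] ft [-0.1658  1.4316 -0.4666] grip 86.8173840183227 0.0
inkh foot 1399 [0.5893 0.3307 0.084 ]
inkh top 1358 [0.5893 0.3309 0.0691]
stamp 968 [0.5857 0.3311 0.0283]
stamp low 123 [0.583  0.332  0.0193]
jar 3900 [0.4602 0.3    0.0646]
```

View pics/w2.png

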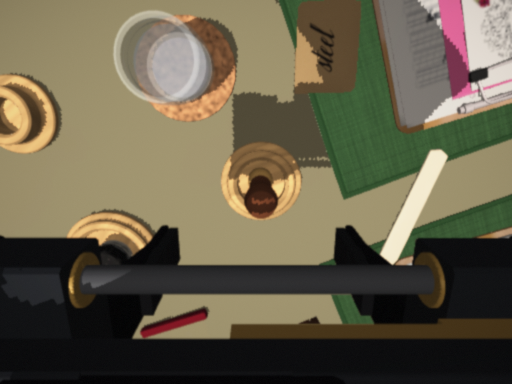

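The jar is standing upright on the coaster at (160,60). The stamp's top is centred between the fingers at (261,195). I'll descend onto the stamp.

```bash
python3 -m handwheel '[[0.087,-0.0015,0.0018,0.02,0,0,0],[0.087,0,0,0.035,0,0,0],[0.087,0,0,0.035,0,0,0],[0.087,0,0,0.017,0,0,0],[0.087,0,0,0.006,0,0,0],[0.087,0,0,0,0,0,0],[0.015,0,0,0,0,0,0],[0.015,0,0,0,0,0,0],[0.015,0,0,0,0,0,0],[0.015,0,0,0,0,0,0],[0.015,0,0,0,0,0,0],[0.015,0,0,0,0,0,0]]' 12 && python3 -m handwheel '[[0.015,0,0,0,0,0,0],[0.015,0,0,0,0,0,0]]' && python3 -c "
from h import *
go(.4415,.129,.080)"
```

```text
time: 9.68
position: [0.5864, 0.3306, 0.0531]
tool_rot: [0.561, 3.091, 0.0]
ft_force: [-0.0, -0.5, -0.3]
grip_width: 0.403
grip_force: 0.0
time: 9.93
position: [0.5864, 0.3307, 0.0531]
tool_rot: [0.56, 3.091, 0.0]
ft_force: [0.7, 0.1, -0.1]
grip_width: 0.299
grip_force: 12.0
t 9.93 at [0.5864 0.3307 0.0531] yaw 69.4 shift mm [  64.9 -239.7  -26.9] turn [ 0.01  0.   -0.  ] ft [ 0.7189  0.0851 -0.1385] grip 26.002502443777196 11.9674596864661
```

```bash
python3 -m handwheel '[[0.015,0,0,-0.007,0,0,0],[0.015,0,0,-0.014,0,0,0],[0.015,0,0,-0.014,0,0,0],[0.015,0,0,-0.010,0,0,0],[0.015,0,0,0,0,0,0]]' && python3 -m handwheel '[[0.015,0.004,-0.014,0,0,0,0],[0.015,0.007,-0.027,0,0,0,0],[0.015,0.010,-0.037,0,0,0,0],[0.015,0.011,-0.041,0,0,0,0],[0.015,0.011,-0.041,0,0,0,0],[0.015,0.010,-0.037,0,0,0,0],[0.015,0.007,-0.027,0,0,0,0],[0.015,0.004,-0.014,0,0,0,0],[0.015,0.001,-0.002,0,0,0,0],[0.015,0,0,0,0,0,0],[0.015,0,0,0,0,0,0]]'
python3 - <<'E'
from h import *
from bench import ctrl
go(.4415,.129,.0531)
for n in("top","scene","wrist"):
    ci=ctrl.camera_info(n);im,d=ctrl.get_image(n);cv2.imwrite(f"pics/{n}3.png",im)
    P=world(d,ci).reshape(-1,3)[d.ravel()>0]
    for nm,c,rad,lo,hi in(("foot",(.4405,.129),.045,.0065,.0115),("top",(.4405,.129),.04,.025,.031),("die",(.4415,.129),.025,.04,.07)):
        Q=P[(np.hypot(P[:,0]-c[0],P[:,1]-c[1])<rad)&(P[:,2]>lo)&(P[:,2]<hi)]
        print(n,nm,len(Q),circ(Q) if len(Q)>5 else "")
E
```

```text
time: 10.55
position: [0.5872, 0.331, 0.0997]
tool_rot: [0.56, 3.089, 0.003]
ft_force: [0.1, -0.4, -1.4]
grip_width: 0.296
grip_force: 12.0
time: 11.92
position: [0.4417, 0.1295, 0.0981]
tool_rot: [0.559, 3.091, 0.0]
ft_force: [-0.8, -0.3, -1.4]
grip_width: 0.296
grip_force: 12.0
t 11.93 at [0.4417 0.1295 0.0981] yaw 69.5 shift mm [-0.  -0.5 45. ] turn [ 0.01  0.02 -0.  ] ft [-0.7726 -0.267  -1.4335] grip 25.73115403473483 11.990755480510416
top foot 0 
top top 0 
top die 0 
scene foot 291 [0.4385 0.1263 0.0768]
scene top 161 [0.439  0.1267 0.0539]
scene die 21 [0.4366 0.1214 0.0193]
wrist foot 2286 [0.4409 0.1292 0.0762]
wrist top 1558 [0.4409 0.1294 0.0541]
wrist die 604 [0.4406 0.1295 0.0252]
```

View pics/scene3.png

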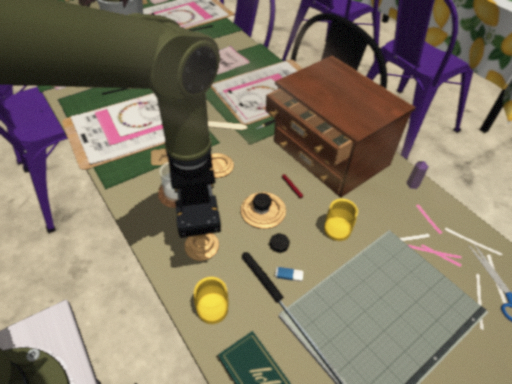

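The stamp hangs over its holder at (200,245). The wrist depth puts the die within 0.5 mm of the holder's axis, so I'll lower it 45 mm.

```bash
python3 -m handwheel '[[0.015,0,0,0.010,0,0,0],[0.015,0,0,0.012,0,0,0],[0.015,0,0,0.010,0,0,0],[0.015,0,0,0.006,0,0,0],[0.015,0,0,0.003,0,0,0],[0.015,0,0,0.002,0,0,0],[0.015,0,0,0.001,0,0,0],[0.015,0,0,0.001,0,0,0],[0.015,0,0,0,0,0,0]]' && python3 -c "
from h import *
go(.4415,.129,.053)"
```

```text
time: 13.2
position: [0.4413, 0.1288, 0.0532]
tool_rot: [0.561, 3.091, 0.0]
ft_force: [-0.6, -1.0, -0.9]
grip_width: 0.293
grip_force: 12.0
t 13.20 at [0.4413 0.1288 0.0532] yaw 69.4 shift mm [-0.1  0.3  0.2] turn [ 0.02  0.01 -0.  ] ft [-0.5907 -0.9614 -0.9066] grip 25.508381444267027 11.99080436438635
```

```bash
python3 -m handwheel '[[0.015,0,0,0.001,0,0,0],[0.015,0,0,0.0005,0,0,0],[0.015,0,0,0,0,0,0],[0.04,0,0,0,0,0,0],[0.087,0,0,0,0,0,0],[0.087,0,0,0,0,0,0],[0.087,0,0,0,0,0,0],[0.087,0,0,0,0,0,0]]' && python3 -m handwheel '[[0.087,0,0,-0.02,0,0,0],[0.087,0,0,-0.05,0,0,0],[0.087,0,0,-0.04,0,0,0],[0.087,-0.020,0.010,0,0,0,0],[0.087,-0.038,0.020,0,0,0,0],[0.087,-0.038,0.020,0,0,0,0],[0.087,-0.037,0.020,0,0,0,0],[0.087,-0.020,0.010,0,0,0,0],[0.087,0,0,0,0,0,0],[0.087,0,0,0,0,0,0]]'
python3 - <<'E'
from h import *
from bench import ctrl
go(.6126,.150,.023)
for n in("wrist","scene","top"):
    ci=ctrl.camera_info(n);im,d=ctrl.get_image(n);cv2.imwrite(f"pics/{n}4.png",im)
    P=world(d,ci).reshape(-1,3)[d.ravel()>0]
    for nm,c,rad,lo,hi in(("jarh foot",(.6126,.144),.06,.0065,.0115),("jarh top",(.6126,.144),.055,.015,.021),("ink",(.6126,.15),.03,.035,.046),("stamp",(.441,.129),.025,.05,.1),("stamptop",(.441,.129),.025,.09,.1)):
        Q=P[(np.hypot(P[:,0]-c[0],P[:,1]-c[1])<rad)&(P[:,2]>lo)&(P[:,2]<hi)]
        print(n,nm,len(Q),(circ(Q),Q[:,2].max()) if len(Q)>5 else "")
E
```

```text
time: 14.2
position: [0.4412, 0.1287, 0.0515]
tool_rot: [-0.561, -3.091, 0.0]
ft_force: [0.1, -0.6, 0.1]
grip_width: 0.781
grip_force: 0.0
time: 15.45
position: [0.6117, 0.1497, 0.1612]
tool_rot: [-0.56, -3.09, 0.001]
ft_force: [0.4, -0.5, -0.1]
grip_width: 1.001
grip_force: 0.0
t 15.45 at [0.6117 0.1497 0.1612] yaw 69.4 shift mm [ -0.9   0.7 138.2] turn [-0.04 -0.06 -0.  ] ft [ 0.3907 -0.5479 -0.0619] grip 87.05023790620541 0.0
wrist jarh foot 1692 (array([0.613 , 0.1445, 0.1081]), np.float64(0.011498680349504384))
wrist jarh top 2334 (array([0.6128, 0.1442, 0.0953]), np.float64(0.01943485914541778))
wrist ink 1708 (array([0.6115, 0.1494, 0.046 ]), np.float64(0.04173407229700735))
wrist stamp 267 (array([0.448 , 0.1274, 0.0189]), np.float64(0.08739959422840432))
wrist stamptop 0 
scene jarh foot 289 (array([0.6104, 0.1418, 0.1093]), np.float64(0.011468230054141288))
scene jarh top 326 (array([0.6104, 0.1427, 0.0961]), np.float64(0.020881654447392786))
scene ink 231 (array([0.6093, 0.1483, 0.0466]), np.float64(0.04313845197164707))
scene stamp 201 (array([0.4378, 0.1264, 0.027 ]), np.float64(0.09780989926064493))
scene stamptop 88 (array([0.4391, 0.1273, 0.024 ]), np.float64(0.09780989926064493))
top jarh foot 0 
top jarh top 0 
top ink 0 
top stamp 0 
top stamptop 0
```

View pics/wrist4.png

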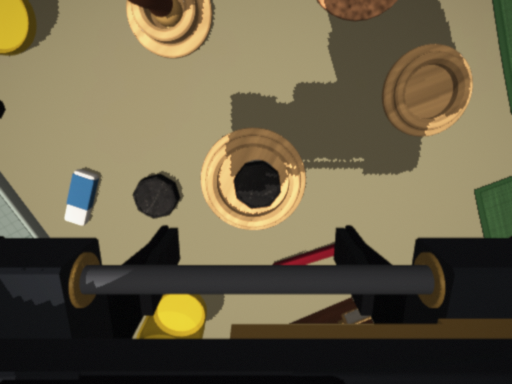

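The stamp is seated: its top is at z about 0.096 and it stands centred in its holder. The ink jar's cap is at (258,184) in the wrist view, centred between the fingers. I'll descend and grip the cap.

```bash
python3 -m handwheel '[[0.087,0,0,0.03,0,0,0],[0.087,0,0,0.04,0,0,0],[0.087,0,0,0.035,0,0,0],[0.087,0,0,0.020,0,0,0],[0.087,0,0,0.008,0,0,0],[0.087,0,0,0.004,0,0,0],[0.087,0,0,0,0,0,0],[0.030,0,0,0,0,0,0],[0.030,0,0,0,0,0,0],[0.030,0,0,0,0,0,0],[0.030,0,0,0,0,0,0],[0.030,0,0,0,0,0,0]]' 12 && python3 -m handwheel '[[0.030,0,0,0,0,0,0],[0.030,0,0,0,0,0,0]]' && python3 -c "
from h import *
go(.589,.3305,.063)"
```

```text
time: 17.1
position: [0.6126, 0.1499, 0.0246]
tool_rot: [0.56, 3.091, 0.0]
ft_force: [-0.1, -0.7, 0.0]
grip_width: 0.51
grip_force: 0.0
time: 17.35
position: [0.6126, 0.1499, 0.0246]
tool_rot: [0.561, 3.091, 0.0]
ft_force: [0.5, 0.5, 1.5]
grip_width: 0.5
grip_force: 12.0
t 17.35 at [0.6126 0.1499 0.0246] yaw 69.4 shift mm [ 85.5 160.8 -38.4] turn [ 0.  0. -0.] ft [0.4622 0.4693 1.5444] grip 43.497979319467 11.9999150815147
```

```bash
python3 -m handwheel '[[0.03,0,0,-0.007,0,0,0],[0.03,0,0,-0.014,0,0,0],[0.03,0,0,-0.014,0,0,0],[0.03,0,0,-0.010,0,0,0],[0.03,0,0,0,0,0,0]]' && python3 -m handwheel '[[0.03,0.006,0.011,0,0,0,0],[0.03,0.011,0.021,0,0,0,0],[0.03,0.016,0.030,0,0,0,0],[0.03,0.019,0.036,0,0,0,0],[0.03,0.016,0.030,0,0,0,0],[0.03,0.011,0.021,0,0,0,0],[0.03,0.006,0.011,0,0,0,0],[0.03,0,0,0,0,0,0],[0.03,0,0,0,0,0,0]]'
python3 - <<'E'
from h import *
from bench import ctrl
go(.589,.3305,.0246)
for n in("wrist","scene"):
    ci=ctrl.camera_info(n);im,d=ctrl.get_image(n);cv2.imwrite(f"pics/{n}5.png",im)
    P=world(d,ci).reshape(-1,3)[d.ravel()>0]
    for nm,c,rad,lo,hi in(("inkh foot",(.589,.330),.05,.0065,.0115),("inkh top",(.589,.330),.04,.015,.021),("cap",(.589,.33),.026,.075,.095),("foot",(.589,.33),.026,.045,.064)):
        Q=P[(np.hypot(P[:,0]-c[0],P[:,1]-c[1])<rad)&(P[:,2]>lo)&(P[:,2]<hi)]
        print(n,nm,len(Q),circ(Q) if len(Q)>5 else "",Q[:,2].min() if len(Q) else "")
E
```

```text
time: 17.98
position: [0.6135, 0.1501, 0.0711]
tool_rot: [0.56, 3.089, 0.002]
ft_force: [0.8, 0.4, -0.7]
grip_width: 0.5
grip_force: 12.0
time: 19.1
position: [0.5899, 0.3274, 0.0696]
tool_rot: [0.564, 3.09, -0.002]
ft_force: [0.0, -0.6, -0.3]
grip_width: 0.5
grip_force: 12.0
t 19.10 at [0.5899 0.3274 0.0696] yaw 69.3 shift mm [ 2.   2.6 45. ] turn [-0.06  0.04  0.  ] ft [ 0.0404 -0.5902 -0.2621] grip 43.50477961977268 11.999757700559712
wrist inkh foot 2023 [0.5892 0.3309 0.0838] 0.006504860618143984
wrist inkh top 1858 [0.5893 0.3308 0.0689] 0.015004625801865602
wrist cap 4362 [0.588  0.3302 0.0518] 0.07500917767018228
wrist foot 283 [0.5807 0.3297 0.0367] 0.05141141994640164
scene inkh foot 187 [0.5859 0.3279 0.086 ] 0.006526723017604608
scene inkh top 122 [0.5859 0.3281 0.0698] 0.015095421056340595
scene cap 0  
scene foot 36 [0.5851 0.3203 0.038 ] 0.05001901548147517
```

View pics/wrist5.png

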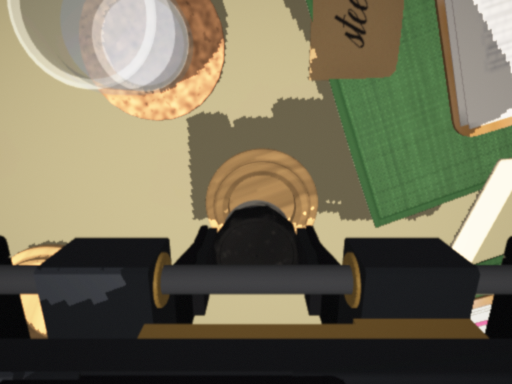

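The cap is held upright at (257,235), a few mm short of the well's centre. I'll correct the position and then measure the cap itself.

```bash
python3 -m handwheel '[[0.03,0.002,0.0028,0,0,0,0],[0.03,0,0,0,0,0,0]]'
python3 - <<'E'
from h import *
from bench import ctrl
go(.589,.3306,.0246)
s=ctrl.get_state();M=Ro.from_rotvec(s["tool_rot"]).as_matrix()
ci=ctrl.camera_info("wrist");im,d=ctrl.get_image("wrist")
P=world(d,ci).reshape(-1,3)[d.ravel()>0]
Q=(P-s["position"])@M
Q=Q[(abs(Q[:,1])<.018)&(np.hypot(Q[:,0],Q[:,1])<.03)]
for lo,hi in((-.022,-.0135),(-.0135,-.008),(-.008,0),(.008,.02)):
    T=Q[(Q[:,2]>lo)&(Q[:,2]<hi)]
    if len(T)>5: print(lo,hi,len(T),"tool x range",T[:,0].min(),T[:,0].max(),"z med",np.median(T[:,2]))
h=P[(np.hypot(P[:,0]-.589,P[:,1]-.33)<.05)&(P[:,2]>.0065)&(P[:,2]<.0115)]
print(circ(h), "in tool:",((np.r_[circ(h)[:2],.009]-s["position"])@M))
E
```

```text
time: 19.45
position: [0.5882, 0.3331, 0.0697]
tool_rot: [-0.56, -3.091, -0.001]
ft_force: [0.0, -0.5, -0.4]
grip_width: 0.502
grip_force: 12.0
t 19.45 at [0.5882 0.3331 0.0697] yaw 69.4 shift mm [-1.7 -2.  45.1] turn [ 0.02 -0.01  0.  ] ft [ 0.0447 -0.5288 -0.3739] grip 43.66003599746457 12.000092261755526
-0.022 -0.0135 3129 tool x range -0.005041599383257019 0.02331406943779425 z med -0.014975514246487728
-0.0135 -0.008 297 tool x range -0.003960846192432343 0.023146984844566214 z med -0.01128502030099345
-0.008 0 296 tool x range 0.012860207216867056 0.023062069946515863 z med -0.004291579972773515
0.008 0.02 224 tool x range 0.009828181644276094 0.02112881235255957 z med 0.011706410309650164
[0.589  0.3311 0.0838] in tool: [-0.0015 -0.0016  0.0607]
```

```bash
python3 -m handwheel '[[0.03,0,0,0,0,0,0],[0.03,-0.0015,-0.0018,0,0,0,0],[0.03,0,0,0,0,0,0],[0.03,0,0,0,0,0,0],[0.03,0,0,0,0,0,0]]' && python3 -c "
from h import *
go(.589,.3307,.0246)"
```

```text
time: 20.12
position: [0.5891, 0.3307, 0.0696]
tool_rot: [0.561, 3.091, 0.0]
ft_force: [0.8, -0.1, -0.7]
grip_width: 0.499
grip_force: 12.0
t 20.12 at [0.5891 0.3307 0.0696] yaw 69.4 shift mm [ 0.1 -0.  45. ] turn [ 0.01  0.   -0.  ] ft [ 0.814  -0.1336 -0.6705] grip 43.37496889680292 12.00000682029895
```

```bash
python3 -m handwheel '[[0.03,0,0,0.010,0,0,0],[0.03,0,0,0.012,0,0,0],[0.03,0,0,0.008,0,0,0],[0.03,0,0,0.005,0,0,0],[0.03,0,0,0.004,0,0,0],[0.03,0,0,0.003,0,0,0],[0.03,0,0,0.002,0,0,0],[0.03,0,0,0.001,0,0,0],[0.03,0,0,0,0,0,0]]' && python3 -c "
from h import *
go(.589,.3307,.0246)"
```

```text
time: 21.25
position: [0.5891, 0.3307, 0.0247]
tool_rot: [0.56, 3.091, 0.0]
ft_force: [0.0, -0.4, -0.7]
grip_width: 0.5
grip_force: 12.0
t 21.25 at [0.5891 0.3307 0.0247] yaw 69.4 shift mm [ 0.1 -0.1  0.1] turn [ 0.02  0.01 -0.  ] ft [ 0.0297 -0.3577 -0.6723] grip 43.49221216223141 11.999914296829957
```

```bash
python3 -m handwheel '[[0.03,0,0,0.001,0,0,0],[0.03,0,0,0.0005,0,0,0],[0.03,0,0,0,0,0,0],[0.06,0,0,0,0,0,0],[0.087,0,0,0,0,0,0],[0.087,0,0,0,0,0,0],[0.087,0,0,0,0,0,0],[0.087,0,0,0,0,0,0]]' && python3 -m handwheel '[[0.087,0,0,-0.02,0,0,0],[0.087,0,0,-0.05,0,0,0],[0.087,0,0,-0.05,0,0,0],[0.087,0,0,-0.02,0,0,0],[0.087,0.015,-0.010,0,0,0,0],[0.087,0.040,-0.0272,0,0,0,0],[0.087,0.040,-0.0272,0,0,0,0],[0.087,0.0147,-0.010,0,0,0,0],[0.087,0,0,0,0,0,0],[0.087,0,0,0,0,0,0],[0.087,0,0,0,0,0,0],[0.087,0,0,0,0,0,0]]'
python3 - <<'E'
from h import *
from bench import ctrl
go(.4602,.2997,.032)
for n in("wrist","scene","top"):
    ci=ctrl.camera_info(n);im,d=ctrl.get_image(n);cv2.imwrite(f"pics/{n}6.png",im)
    P=world(d,ci).reshape(-1,3)[d.ravel()>0]
    for nm,c,rad,lo,hi in(("rinse",(.4602,.2997),.04,.05,.1),("inkh top",(.589,.330),.04,.015,.021),("cap",(.589,.33),.03,.033,.046),("stamp",(.441,.129),.025,.06,.1)):
        Q=P[(np.hypot(P[:,0]-c[0],P[:,1]-c[1])<rad)&(P[:,2]>lo)&(P[:,2]<hi)]
        print(n,nm,len(Q),(circ(Q),np.median(Q[:,2])) if len(Q)>5 else "")
E
```

```text
time: 22.25
position: [0.589, 0.3306, 0.023]
tool_rot: [0.561, 3.091, -0.0]
ft_force: [-1.0, -0.3, 0.1]
grip_width: 0.958
grip_force: 0.0
time: 23.75
position: [0.4608, 0.2994, 0.1628]
tool_rot: [0.562, 3.091, -0.001]
ft_force: [-0.2, -0.6, -0.1]
grip_width: 0.999
grip_force: 0.0
t 23.75 at [0.4608 0.2994 0.1628] yaw 69.4 shift mm [  0.8   0.2 130.8] turn [-0.03  0.02  0.  ] ft [-0.2094 -0.5582 -0.1491] grip 86.89690773188798 0.0
wrist rinse 2769 (array([0.4578, 0.2995, 0.0644]), np.float64(0.07740895889092143))
wrist inkh top 345 (array([0.5883, 0.3291, 0.0685]), np.float64(0.016945828450451072))
wrist cap 308 (array([0.5966, 0.3267, 0.039 ]), np.float64(0.0397762574111771))
wrist stamp 371 (array([0.4361, 0.1338, 0.0224]), np.float64(0.07623835263082747))
scene rinse 606 (array([0.4584, 0.2963, 0.0675]), np.float64(0.06881231836860262))
scene inkh top 150 (array([0.586 , 0.3285, 0.0703]), np.float64(0.01683929061524133))
scene cap 184 (array([0.5858, 0.3284, 0.0454]), np.float64(0.03951682575612078))
scene stamp 184 (array([0.439 , 0.127 , 0.0274]), np.float64(0.08814863383033722))
top rinse 0 
top inkh top 338 (array([0.5889, 0.3309, 0.0706]), np.float64(0.01774170401982266))
top cap 381 (array([0.5884, 0.3305, 0.0458]), np.float64(0.04034034403904725))
top stamp 171 (array([0.4416, 0.1293, 0.028 ]), np.float64(0.09278661699444285))
```

View pics/scene6.png

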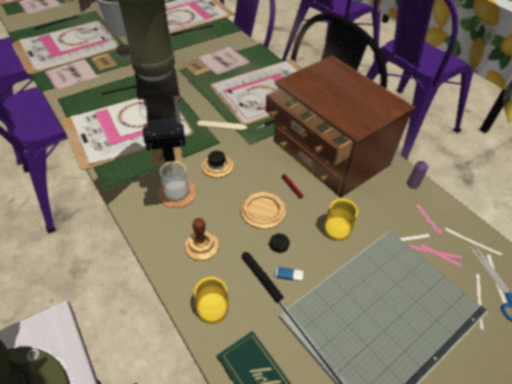

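The ink jar at (216,160) and the stamp at (200,240) are seated. The jar holder at (263,210) is empty. Next is the rinse jar.

```bash
python3 -m handwheel '[[0.087,0.0005,0,0.03,0,0,0],[0.087,0,0,0.035,0,0,0],[0.087,0,0,0.035,0,0,0],[0.087,0,0,0.022,0,0,0],[0.087,0,0,0.008,0,0,0],[0.087,0,0,0,0,0,0],[0.05,0,0,0,0,0,0],[0.05,0,0,0,0,0,0],[0.05,0,0,0,0,0,0],[0.05,0,0,0,0,0,0],[0.05,0,0,0,0,0,0],[0.05,0,0,0,0,0,0]]' 15 && python3 -c "
from h import *
go(.613,.1443,.09)"
```

```text
time: 25.4
position: [0.46, 0.2998, 0.0337]
tool_rot: [0.561, 3.091, 0.001]
ft_force: [-1.0, -1.0, 5.6]
grip_width: 0.732
grip_force: 15.0
t 25.40 at [0.46   0.2998 0.0337] yaw 69.4 shift mm [-197.9  -91.9  -56.3] turn [ 0.04  0.02 -0.  ] ft [-0.9678 -1.0373  5.5562] grip 63.688875755140096 14.961981299420586
```

```bash
python3 -m handwheel '[[0.05,0,0,-0.005,0,0,0],[0.05,0,0,-0.012,0,0,0],[0.05,0,0,-0.015,0,0,0],[0.05,0,0,-0.010,0,0,0],[0.05,0,0,-0.003,0,0,0],[0.05,0,0,0,0,0,0]]' && python3 -m handwheel '[[0.05,-0.008,-0.004,0,0,0,0],[0.05,-0.018,-0.008,0,0,0,0],[0.05,-0.026,-0.012,0,0,0,0],[0.05,-0.031,-0.014,0,0,0,0],[0.05,-0.032,-0.016,0,0,0,0],[0.05,-0.031,-0.014,0,0,0,0],[0.05,-0.026,-0.012,0,0,0,0],[0.05,-0.018,-0.008,0,0,0,0],[0.05,-0.008,-0.004,0,0,0,0],[0.05,0,0,0,0,0,0],[0.05,0,0,0,0,0,0],[0.05,0,0,0,0,0,0]]' && python3 -m handwheel '[[0.05,0,0,0,0,0,0],[0.05,0,0,0,0,0,0]]'
python3 - <<'E'
from h import *
from bench import ctrl
go(.613,.1443,.0347)
s=ctrl.get_state();M=Ro.from_rotvec(s["tool_rot"]).as_matrix()
ci=ctrl.camera_info("wrist");im,d=ctrl.get_image("wrist");cv2.imwrite("pics/wrist7.png",im)
P=world(d,ci).reshape(-1,3)[d.ravel()>0]
h=P[(np.hypot(P[:,0]-.613,P[:,1]-.144)<.06)&(P[:,2]>.0065)&(P[:,2]<.0115)];print("holder foot",len(h),circ(h))
Q=(P-s["position"])@M;Q=Q[(abs(Q[:,1])<.025)&(np.hypot(Q[:,0],Q[:,1])<.042)&(Q[:,2]>-.05)&(Q[:,2]<.02)]
print("jar tool x",Q[:,0].min(),Q[:,0].max())
E
```

```text
time: 26.15
position: [0.4598, 0.2998, 0.0783]
tool_rot: [0.56, 3.091, 0.001]
ft_force: [0.8, 0.4, -0.7]
grip_width: 0.736
grip_force: 15.0
time: 27.65
position: [0.6122, 0.1453, 0.0781]
tool_rot: [-0.558, -3.091, -0.001]
ft_force: [-0.1, -0.5, -2.4]
grip_width: 0.737
grip_force: 15.0
time: 27.9
position: [0.6127, 0.1443, 0.0782]
tool_rot: [0.56, 3.091, 0.0]
ft_force: [-0.3, 0.8, -2.3]
grip_width: 0.733
grip_force: 15.0
t 27.90 at [0.6127 0.1443 0.0782] yaw 69.5 shift mm [-0.3  0.1 43.5] turn [ 0.01  0.   -0.  ] ft [-0.3224  0.8246 -2.2909] grip 63.74286616222194 14.98076364157896
holder foot 2057 [0.6128 0.1445 0.1077]
jar tool x -0.03059041091731557 0.03330710359286402
```

View pics/wrist7.png

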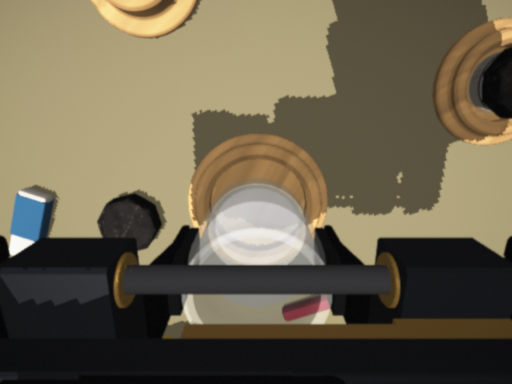

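The jar is held upright over the wide holder, with holder and jar aligned to about 1 mm. I'll nudge it 0.8 mm and lower it.

```bash
python3 -m handwheel '[[0.05,-0.0008,0,0.006,0,0,0],[0.05,0,0,0.010,0,0,0],[0.05,0,0,0.008,0,0,0],[0.05,0,0,0.006,0,0,0],[0.05,0,0,0.005,0,0,0],[0.05,0,0,0.004,0,0,0],[0.05,0,0,0.002,0,0,0],[0.05,0,0,0.001,0,0,0],[0.05,0,0,0.0005,0,0,0],[0.05,0,0,0,0,0,0]]' && python3 -c "
from h import *
go(.613,.1443,.0347)"
```

```text
time: 29.2
position: [0.6137, 0.1438, 0.0357]
tool_rot: [0.561, 3.091, 0.0]
ft_force: [0.9, -0.3, -1.6]
grip_width: 0.734
grip_force: 15.0
t 29.20 at [0.6137 0.1438 0.0357] yaw 69.4 shift mm [0.8 0.3 1. ] turn [ 0.01  0.01 -0.  ] ft [ 0.9029 -0.2614 -1.593 ] grip 63.827571888081934 14.980711603493546
```

```bash
python3 -m handwheel '[[0.05,0,0,0.0007,0,0,0],[0.05,0,0,0.0007,0,0,0],[0.05,0,0,0.0006,0,0,0],[0.05,0,0,0,0,0,0]]' && python3 -m handwheel '[[0.07,0,0,0,0,0,0],[0.087,0,0,0,0,0,0],[0.087,0,0,0,0,0,0],[0.087,0,0,0,0,0,0],[0.087,0,0,-0.02,0,0,0],[0.087,0,0,-0.05,0,0,0],[0.087,0,0,-0.05,0,0,0],[0.087,0,0,-0.05,0,0,0],[0.087,0,0,0,0,0,0]]' && python3 -m handwheel '[[0.087,0.060,0,-0.01,0,0,0],[0.087,0.060,0,0,0,0,0],[0.087,0.055,0.02,0,0,0,0],[0.087,0.04,0.045,0,0,0,0],[0.087,0,0.060,0,0,0,0],[0.087,0,0.060,0,0,0,0],[0.087,0,0.060,0,0,0,0],[0.087,0,0.060,0,0,0,0],[0.087,0,0,0,0,0,0],[0.087,0,0,0,0,0,0]]'
python3 - <<'E'
from h import *
from bench import ctrl
for n in("scene","top"):
    ci=ctrl.camera_info(n);im,d=ctrl.get_image(n);cv2.imwrite(f"pics/{n}8.png",im)
    P=world(d,ci).reshape(-1,3)[d.ravel()>0]
    for nm,c,rad,lo,hi in(("jarh",(.612,.1435),.06,.0065,.0115),("rinse",(.612,.1435),.045,.04,.1),("inkh",(.588,.330),.05,.0065,.0115),("cap",(.588,.33),.03,.033,.046),("stamp_h",(.44,.1285),.045,.0065,.0115),("stamp",(.441,.129),.025,.06,.1)):
        Q=P[(np.hypot(P[:,0]-c[0],P[:,1]-c[1])<rad)&(P[:,2]>lo)&(P[:,2]<hi)]
        print(n,nm,len(Q),(circ(Q),Q[:,2].max()) if len(Q)>5 else "")
E
```

```text
time: 29.7
position: [0.6137, 0.1438, 0.0347]
tool_rot: [0.561, 3.091, 0.001]
ft_force: [-3.2, -0.8, 5.4]
grip_width: 0.734
grip_force: 15.0
time: 30.82
position: [0.6168, 0.144, 0.2105]
tool_rot: [0.559, 3.082, 0.009]
ft_force: [0.6, 0.4, 0.1]
grip_width: 1.002
grip_force: 0.0
time: 32.08
position: [0.5194, 0.5037, 0.2128]
tool_rot: [-0.561, -3.091, 0.004]
ft_force: [-0.4, -0.5, 0.2]
grip_width: 1.003
grip_force: 0.0
scene jarh 238 (array([0.6106, 0.1421, 0.1081]), np.float64(0.011491513742088438))
scene rinse 810 (array([0.6111, 0.1419, 0.0676]), np.float64(0.08948451369408279))
scene inkh 167 (array([0.5869, 0.3281, 0.0839]), np.float64(0.01149400201511765))
scene cap 189 (array([0.5858, 0.3276, 0.0461]), np.float64(0.042652368333146166))
scene stamp_h 270 (array([0.4395, 0.1276, 0.0768]), np.float64(0.011475237747495249))
scene stamp 185 (array([0.4377, 0.127 , 0.0279]), np.float64(0.09793720206604241))
top jarh 376 (array([0.6135, 0.1445, 0.1083]), np.float64(0.011482941569265258))
top rinse 915 (array([0.613 , 0.1437, 0.0649]), np.float64(0.09125303728019157))
top inkh 302 (array([0.5895, 0.3311, 0.0843]), np.float64(0.011498016576599828))
top cap 378 (array([0.5883, 0.3307, 0.0463]), np.float64(0.04533760761100884))
top stamp_h 410 (array([0.4418, 0.1295, 0.076 ]), np.float64(0.011483069342375262))
top stamp 171 (array([0.4416, 0.1293, 0.028 ]), np.float64(0.09869009654185852))
```

View pics/scene8.png

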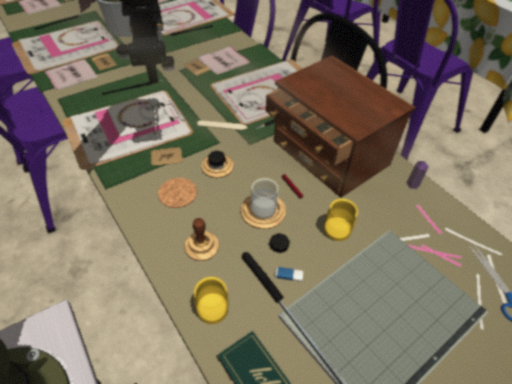

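All three stand upright in their own wells: rinse jar (264,198), ink jar (216,160), stamp (200,240). Each is within about 1 mm of its holder's axis, the arm is clear and the bystanders look unmoved, so I'll hand the job in.

```bash
python3 -c "
from bench import ctrl
print(ctrl.close_job())"
```

```text
the job is handed in; nothing more can be done
None
```

I handed the job in at about 32 s: the rinse jar, ink jar and stamp each stand upright and fully down in their own well, within about 1.5 mm of its axis. The eraser, wax stick and spare cap look unmoved in the last picture; no verdict came back on hand-in.

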